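# Return a tested sleeve from the clamp fixture to the rack

### The job

The black sleeve in the blue test fixture has passed its test and is still held by the swing clamp. Turn the clamp knob clockwise (seen from above) until its over-centre catch clicks over and it stays released, then lift the sleeve straight out and stand it, collar fully home on the plate, in the one empty hole of the aluminium rack. Keep hold of it until it is down, do not drop it in, and leave the other sleeves, the flange and the wrench where they are.

Things in the scene. Friction and masses are not known exactly. Their poses are not given: they have to be found in the camera images.
- fixture: Fixed test fixture. Origin: centre of the underside of its steel base plate, 160 x 240 x 12 mm (x from -65 to +95 mm, y +-120 mm). A blue block 96 x 96 mm, top at z = 72 mm, is centred at y = -55 mm and holds the sleeve; the clamp's axis is at y = +50 mm. Beside the clamp, at x = 42 to 94 mm, a small brass tumbler weight geared to it swings over as the clamp turns, at most 101 mm above the table
- socket (a point): Centre of the mouth of the fixture's socket, on top of the blue block (72 mm above the table); hole 37 mm wide, z up; axes as the fixture's
- clamp (a joint): Angle of the swing clamp, rad. 0: locked, its steel arm reaches over the sleeve's collar. It grows as the knob is turned clockwise seen from above. An over-centre catch (a tumbler weight) resists and pushes it back below 0.6, then throws it on to rest against its stop at 1.2, released. Peak torque about 0.15 N m
- clamp_grip (a point): Grip point of the clamp's black knob, on its vertical axis, 120 mm above the table. The knob is an upright bar 22 mm thick (this point's x), 70 mm long (its y) and 40 mm tall, from 97 to 137 mm above the table; the point turns with the knob. Its arm (24 mm wide, 10 mm thick, 85 to 95 mm above the table) points to the point's -y, 85 mm from the axis
- sleeve: The tested black steel sleeve, upright, 130 mm long, about 0.35 kg. Origin: centre of its foot, z along its axis. Lower spigot 34 mm in diameter and 55 mm long, chamfered foot; collar 58 mm in diameter from 55 to 65 mm; upper barrel 34 mm in diameter from 65 to 130 mm, to be gripped. At the start it stands in the socket with its collar on the block, foot 17 mm above the table
- rack: Fixed aluminium rack. Origin: centre of its underside. Dark base plate 110 x 280 x 8 mm; top plate 100 x 262 mm, 24 mm thick, its top 70 mm above the table, with three through holes 37 mm wide at y = -85, 0 and +85 mm. A seated sleeve rests with its collar on the plate, its foot 15 mm and its top 145 mm above the table
- vacant: The one empty hole of the rack. Origin: centre of its mouth, on the top of the plate, 70 mm above the table; z up; a seated sleeve's foot lies 55 mm below this point
- sleeve_b: same plain black steel sleeve as sleeve, standing in another rack hole; leave it. Origin at the centre of its foot
- sleeve_c: same plain black steel sleeve as sleeve, standing in another rack hole; leave it. Origin at the centre of its foot
- flange: Loose blue cast flange, 110 mm in diameter and 45 mm high, lying beyond the work. Origin: centre of its underside
- wrench: Loose steel wrench, 190 mm long, lying along its own x on the bench beyond the fixture. Origin: centre of its underside

How it is judged:
By the outcome, as a careful person would: the job done as asked, in the order asked, and still so for the second after the job is handed in, with the robot touching nothing.
It also fails if it takes over 67 s, if anything falls off the work surface, if the arm or the gripper's body presses on something with over 40 N, if the wrist force passes 120 N, or if a joint passes its speed limit or range.

### The arm

A 6-joint arm with a two-finger parallel gripper is mounted at the origin on the work surface. World frame = base frame: x ahead of the robot, y to its left, z up, the work surface at z = 0. Lengths are in m, angles in rad, forces in N, time in s.
With the tool pointing down it reaches from about 0.2 to 0.875 m from the base axis. Payload 3.4 kg.
Tool frame: the origin (TCP) lies at the very end of the fingers, on their centre line; the grasp point (between the pads) lies 19 mm behind it; z points along the fingers, y is the line along which they close (so a half turn about z gives the same grasp; the last joint's range is limited). The gripper opens to 94 mm and grips with 3 to 60 N. Pads are 16 mm wide; open, the fingers measure 119 mm over their backs; the gripper's body (75 mm by 177 mm) begins 78 mm behind the grasp point.
Start: joints at [1.129, 0.276, 1.505, -0, 1.361, -0.121], TCP at [0.181, 0.546, 0.205] pointing down, gripper open.
Joint ranges: [-2.89, 2.89], [-0.75, 2.08], [0.22, 2.7], [-1.18, 4.32], [0.11, 2.71], [-2.7, 2.7]. Speed limits (rad/s): [2.57, 2.57, 3.14, 3.14, 3.14, 3.14].

### API

Orientations are given as [roll, pitch, yaw] about the fixed x, y, z axes, in that order (R = Rz(yaw) Ry(pitch) Rx(roll)).
In Python, from cell import monitor, cams, env gives the robot as it stands.
- The arm moves only by the tool carry_out, never from a script. Its argument "rows" is a list that holds one entry, the list of rows, each a list of 7 numbers: the turn, a rotation vector about the world's x, y, z in rad, then the shift along the world's x, y, z in m, then the finger opening in m, from 0 to 0.094. In form: [[[wx, wy, wz, tx, ty, tz, fingers], ...]]. A call has 1 to 5 rows; each row shifts and turns the commanded pose from where the row before left it; what a row does not reach is not made up. A row lasts 1/8 s, in which the tool goes at most 62.5 mm and 10.7 degrees, less where a joint would pass 70% of its speed; a pose out of reach is approached as far as the arm can. A call with a gripper value outside its range is refused whole. The fingers move at their own pace and stop on an object; the grip force is fixed at half the most. Time passes only in rows, so rows that do not move let the fingers close. It gives the time, the measured TCP pose, the force, the opening and the grip force at its end, in the units of the state.
- monitor.get_obs(): the state, without advancing time (a new reading comes with each control period).
- cams.get_image(name): name is "side" or "top" or "wrist"; returns a dict with "img" (420x560x3 uint8, red, green, blue), "range_z" (420x560 float32, m along the optical axis (not along the pixel's ray), 0 where there is no reading), "K" (3x3 intrinsics, pixels), "k1" (the pictures are not rectified: a ray, as slopes to the right and down, at radius r is drawn at 1 + k1 r^2 times it, then the intrinsics apply), "T" (4x4, takes a point from camera to world coordinates). Camera axes: x right, y down, z forward; pixel columns grow to the right and rows downward; lengths in m; the calibration is good to about 2 mm. A picture is of the moment at which its call begins.
- env.sign_off(): hands the job in; it is judged then, once.
The state is a dict: "time": time; "qpos": joint angles; "joint_vel": joint speeds; "joint_efforts": joint torques, N m; "tcp_pos": TCP position; "tool_rot": TCP orientation; "force": force on the tool from outside, world axes, zero at the start; "wrist_torque": the same for the moment, N m; "finger_gap": finger opening in m; "grip_force": force on a finger pad.
Only numpy, scipy, OpenCV 4.12 (cv2) and the standard library are available. Lean on these libraries where they do the work, as an engineer would, in place of code of your own. Each camera call takes 0.05 s, during which the arm holds its last target. There are 200 camera calls.

## Working session

There is one attempt and no reset: what is moved stays moved. The work goes in short steps, Python scripts to look and compute and a tool call to move; the robot and the scene stay as the last step left them, time stands still between calls to the robot, and variables do not carry over. Pictures are saved under pics/ and viewed, at most 10 in all, crops included, and the job is handed in when it is done.

Besides the shell and the picture viewer there is one more tool, called after ">>>" as name(argument=value, ...), one argument or row to a line, values as JSON. carry_out: Moves the arm, as the interface text tells. Its arguments: {"type":"object","properties":{"rows":{"type":"array"}},"required":["rows"]}

```bash
mkdir -p pics; ls
cat > h.py <<'E'
import numpy as np, cv2
from cell import monitor, cams, env
def shot(n,f=None):
    d=cams.get_image(n)
    if f: cv2.imwrite('pics/'+f,d['img'][:,:,::-1])
    return d
def cloud(d):
    z=d['range_z']; K=d['K']; h,w=z.shape
    u,v=np.meshgrid(np.arange(w),np.arange(h))
    p=np.stack([u,v],-1).reshape(-1,1,2).astype(float)
    xy=cv2.undistortPoints(p,K,np.array([d['k1'],0,0,0,0.])).reshape(h,w,2)
    P=np.dstack([xy*z[...,None],z])
    W=P@d['T'][:3,:3].T+d['T'][:3,3]
    W[z<=0]=np.nan
    return W
E
python3 - <<'E'
from h import *
for n in('top','side'):
    d=shot(n,n+'0.png'); np.savez('pics/'+n+'0.npz',**d); print(n,d['T'].round(3).tolist(),d['k1'])
o=monitor.get_obs();print(o)
E
```

```text
pics
top [[-0.002, -0.998, 0.068, 0.568], [-1.0, 0.002, 0.009, 0.013], [-0.009, -0.068, -0.998, 1.026], [0.0, 0.0, 0.0, 1.0]] 0.0447955312116229
side [[0.845, -0.302, 0.442, 0.164], [-0.535, -0.475, 0.699, -0.698], [-0.002, -0.827, -0.563, 0.676], [0.0, 0.0, 0.0, 1.0]] -0.058849963075093444
{'time': 0.1, 'qpos': array([ 1.12900419e+00,  2.76524846e-01,  1.50598241e+00,  1.70531977e-06,
        1.36070407e+00, -1.20971894e-01]), 'joint_vel': array([-0.00069954, -0.00293039, -0.00521238,  0.00082196, -0.0011189 ,
       -0.00044649]), 'joint_efforts': array([ 3.07746421e-03, -4.05457199e+01, -2.37780261e+01,  7.05928425e-02,
        2.99281650e-02, -3.68171686e-05]), 'tcp_pos': array([0.18109655, 0.54520871, 0.2047048 ]), 'tool_rot': array([-3.13998601e+00, -1.96991438e-04,  2.82077189e+00]), 'force': array([-0.14793773, -0.94295232, -0.11817663]), 'wrist_torque': array([-0.00833956,  0.02013323, -0.01417137]), 'grip_force': 0.0, 'finger_gap': 0.09389365325948246}
```

View pics/top0.png

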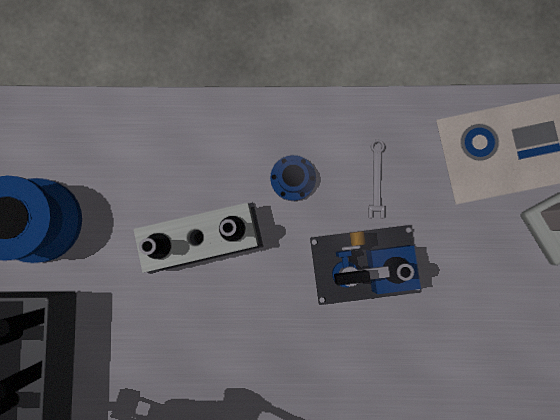

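View pics/side0.png

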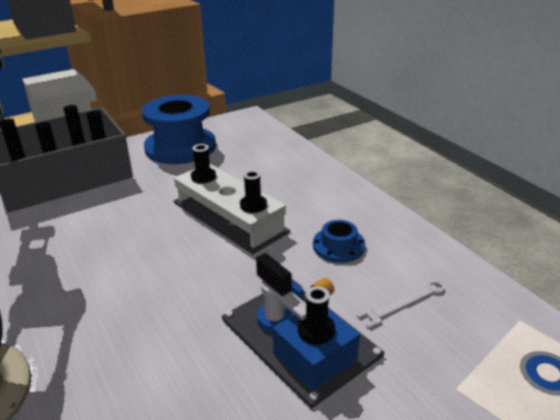

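The top view shows the fixture with its sleeve at about px (404,270), the clamp knob at (350,278) and the tumbler at (358,240). The empty rack hole is the middle one at (195,238), with sleeves at (150,246) and (230,228). The side view agrees.

Run:
```python
from h import *
def rect(Q,n):
    r=cv2.minAreaRect((Q[:,:2]*1000).astype(np.float32)); print(n,len(Q),'ctr',np.round(r[0],1),'size',np.round(r[1],1),'ang',round(r[2],2),'z',np.median(Q[:,2]).round(4))
for n in('top','side'):
    d=dict(np.load(f'pics/{n}0.npz'));W=cloud(d);im=d['img'].astype(int);V=W.reshape(-1,3);C=im.reshape(-1,3)
    ok=~np.isnan(V[:,0]);V=V[ok];C=C[ok]
    print(n)
    # approx positions
    if n=='top':
        for u,v in((404,270),(350,278),(150,246),(230,228),(195,238),(375,273),(358,240)): print((u,v),W[v,u].round(4))
        c={'sl':W[270,404],'b':W[246,150],'c':W[228,230],'k':W[278,350],'v':W[238,195]}
        np.savez('pics/c.npz',**c)
    else: c=dict(np.load('pics/c.npz'))
    def near(p,r,z0,z1):
        m=(np.hypot(V[:,0]-p[0],V[:,1]-p[1])<r)&(V[:,2]>z0)&(V[:,2]<z1);return V[m],C[m]
    for k in('sl','b','c'):
        Q,_=near(c[k],.035,.138,.155)
        if len(Q)>5:
            (x,y),r=cv2.minEnclosingCircle((Q[:,:2]*1000).astype(np.float32));print(k,len(Q),round(x,1),round(y,1),'r',round(r,1),np.median(Q[:,2]).round(4))
    Q,_=near(c['k'],.06,.128,.145)
    if len(Q)>5: rect(Q,'knob')
    Q,_=near(c['v'],.17,.064,.076);rect(Q,'rackplate')
    Q,_=near(c['sl'],.06,.066,.076);
    if len(Q)>5: rect(Q,'block')
    Q,_=near(c['sl'],.25,.008,.017);rect(Q,'base')
```

```text
top
(404, 270) [ 0.5106 -0.2303  0.1448]
(350, 278) [ 0.4933 -0.1218  0.1344]
(150, 246) [0.5603 0.2908 0.1454]
(230, 228) [0.597  0.1266 0.1447]
(195, 238) [0.5779 0.228  0.0063]
(375, 273) [ 0.501  -0.1814  0.0966]
(358, 240) [ 0.5721 -0.1488  0.0801]
sl 248 507.2 -231.3 r 17.8 0.1476
b 232 560.1 297.5 r 17.3 0.1458
c 218 597.8 131.4 r 17.2 0.1457
knob 368 ctr [ 493.8 -127. ] size [22.4 69.4] ang 6.97 z 0.1372
rackplate 3871 ctr [579.  214.8] size [100.2 263.4] ang 12.82 z 0.0703
block 1124 ctr [ 507.5 -232.1] size [95.3 98.6] ang 7.23 z 0.0725
base 3798 ctr [ 592.6 -164.8] size [316.1 240. ] ang 7.39 z 0.0123
side
sl 398 504.9 -233.2 r 17.9 0.1465
b 138 556.4 294.8 r 19.8 0.1452
c 167 595.7 129.7 r 18.4 0.1449
knob 499 ctr [ 491.5 -129.2] size [23.7 71.3] ang 6.95 z 0.1359
rackplate 2231 ctr [576.6 212. ] size [104.6 268.4] ang 13.03 z 0.0699
block 1668 ctr [ 505.  -232.5] size [97.4 99.2] ang 6.94 z 0.0719
base 3817 ctr [ 590.  -165.7] size [319.2 241.3] ang 7.61 z 0.0117
```

>>> carry_out(
  rows=[
    [[0,0,-0.075,0.0208,-0.0449,0.003,0.06],[0,0,-0.075,0.0208,-0.0449,0.003,0.06],[0,0,-0.075,0.0208,-0.0449,0.003,0.06],[0,0,-0.075,0.0208,-0.0449,0.003,0.06],[0,0,-0.075,0.0208,-0.0449,0.003,0.06]],
  ],
)

```text
time: 0.72
tcp_pos: [0.2855, 0.3196, 0.2203]
tool_rot: [-3.141, 0.0, 2.444]
force: [0.9, 0.6, 1.3]
finger_gap: 0.0601
grip_force: 0.0
```

>>> carry_out(
  rows=[
    [[0,0,-0.075,0.0208,-0.0449,0.003,0.06],[0,0,-0.075,0.0208,-0.0449,0.003,0.06],[0,0,-0.075,0.0208,-0.0449,0.003,0.06],[0,0,-0.075,0.0208,-0.0449,0.003,0.06],[0,0,-0.075,0.0208,-0.0449,0.003,0.06]],
  ],
)

```text
time: 1.35
tcp_pos: [0.3895, 0.0952, 0.2354]
tool_rot: [3.141, -0.0, 2.068]
force: [0.5, -0.0, -0.1]
finger_gap: 0.06
grip_force: 0.0
```

>>> carry_out(
  rows=[
    [[0,0,-0.075,0.0208,-0.0449,0.003,0.06],[0,0,-0.075,0.0208,-0.0449,0.003,0.06],[0,0,-0.075,0.0208,-0.0449,0.003,0.06],[0,0,-0.075,0.0208,-0.0449,0.003,0.06],[0,0,0,0,0,0,0.06]],
  ],
)

```text
time: 1.98
tcp_pos: [0.4737, -0.0858, 0.2469]
tool_rot: [-3.141, 0.001, 1.767]
force: [-0.5, 0.3, -0.2]
finger_gap: 0.0599
grip_force: 0.0
```

>>> carry_out(
  rows=[
    [[0,0,-0.072,0.019,-0.0423,0,0.06],[0,0,0,0,0,-0.03,0.06],[0,0,0,0,0,-0.02,0.06],[0,0,0,0,0,0,0.06]],
  ],
)

```text
time: 2.48
tcp_pos: [0.4897, -0.1237, 0.1959]
tool_rot: [-3.138, -0.003, 1.7]
force: [0.6, 0.5, 0.9]
finger_gap: 0.06
grip_force: 0.0
```

Run:
```python
from h import *
d=shot('wrist','w1.png');W=cloud(d);o=monitor.get_obs();print(o['tcp_pos'],o['tool_rot'],d['T'].round(3).tolist())
V=W.reshape(-1,3)
Q=V[(V[:,2]>.128)&(V[:,2]<.142)&(np.hypot(V[:,0]-.4926,V[:,1]+.128)<.06)]
print(len(Q));r=cv2.minAreaRect((Q[:,:2]*1000).astype(np.float32));print(r)
```

```text
[ 0.4907677  -0.12410253  0.19712864] [-3.14017584e+00 -1.24690907e-03  1.69986124e+00] [[0.992, 0.124, 0.026, 0.481], [0.127, -0.965, -0.229, -0.058], [-0.003, 0.23, -0.973, 0.375], [0.0, 0.0, 0.0, 1.0]]
2132
((492.0290222167969, -128.31863403320312), (21.828975677490234, 68.86299133300781), 6.867863655090332)
```

View pics/w1.png

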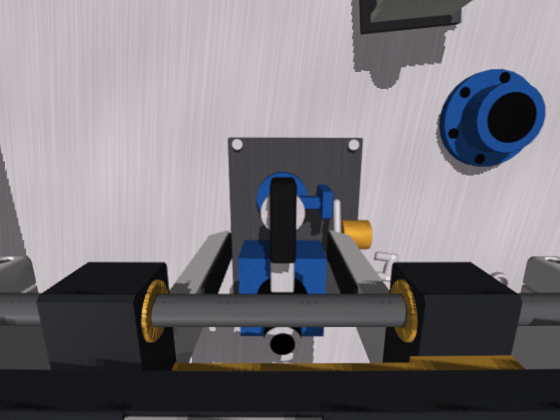

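The wrist view shows the knob at about px (283,220), centred between the open fingers, with the arm pointing down to the sleeve at (283,343). Next I correct by (+1, -4) mm, descend and grip.

>>> carry_out(
  rows=[
    [[0,0,0,0.0012,-0.0042,-0.03,0.06],[0,0,0,0,0,-0.03,0.06],[0,0,0,0,0,-0.028,0.06],[0,0,0,0,0,0,0.06],[0,0,0,0,0,0,0.06]],
  ],
)

```text
time: 3.15
tcp_pos: [0.4939, -0.1295, 0.1111]
tool_rot: [3.139, 0.001, 1.699]
force: [-0.5, 0.2, -0.3]
finger_gap: 0.0598
grip_force: 0.0
```

>>> carry_out(
  rows=[
    [[0,0,0,0,0,0,0.0],[0,0,0,0,0,0,0.0],[0,0,0,0,0,0,0.0],[0,0,0,0,0,0,0.0]],
  ],
)

```text
time: 3.65
tcp_pos: [0.4928, -0.1294, 0.1096]
tool_rot: [3.141, 0.0, 1.699]
force: [0.0, -0.2, 0.2]
finger_gap: 0.0231
grip_force: 0.0
```

>>> carry_out(
  rows=[
    [[0,0,0,0,0,0,0.0],[0,0,0,0,0,0,0.0],[0,0,-0.06,0,0,0,0.0],[0,0,-0.06,0,0,0,0.0]],
  ],
)

```text
time: 4.15
tcp_pos: [0.493, -0.1294, 0.1096]
tool_rot: [3.141, 0.0, 1.577]
force: [0.8, 0.7, 1.0]
finger_gap: 0.0218
grip_force: 30.0
```

>>> carry_out(
  rows=[
    [[0,0,-0.08,0,0,0,0.0],[0,0,-0.08,0,0,0,0.0],[0,0,-0.08,0,0,0,0.0],[0,0,-0.08,0,0,0,0.0],[0,0,-0.08,0,0,0,0.0]],
  ],
)

```text
time: 4.78
tcp_pos: [0.4924, -0.1293, 0.1096]
tool_rot: [-3.141, 0.0, 1.177]
force: [-1.5, 0.3, 2.0]
finger_gap: 0.022
grip_force: 30.0
```

>>> carry_out(
  rows=[
    [[0,0,-0.08,0,0,0,0.0],[0,0,-0.08,0,0,0,0.0],[0,0,-0.08,0,0,0,0.0],[0,0,-0.08,0,0,0,0.0],[0,0,-0.08,0,0,0,0.0]],
  ],
)

```text
time: 5.4
tcp_pos: [0.4918, -0.129, 0.1096]
tool_rot: [-3.14, 0.001, 0.776]
force: [-1.6, 1.6, 3.6]
finger_gap: 0.0218
grip_force: 30.0
```

>>> carry_out(
  rows=[
    [[0,0,-0.08,0,0,0,0.0],[0,0,-0.08,0,0,0,0.0],[0,0,-0.08,0,0,0,0.0],[0,0,-0.02,0,0,0,0.0],[0,0,0,0,0,0,0.0]],
  ],
)

```text
time: 6.02
tcp_pos: [0.4916, -0.1287, 0.1096]
tool_rot: [-3.14, 0.001, 0.519]
force: [-3.8, 2.7, 6.3]
finger_gap: 0.0218
grip_force: 30.0
```

Run:
```python
from h import *
o=monitor.get_obs();print(o)
```

```text
{'time': 6.025, 'qpos': array([-3.93244223e-01,  2.52996865e-01,  1.79348401e+00,  3.69740806e-04,
        1.09747028e+00,  6.57899522e-01]), 'joint_vel': array([-1.82126787e-05,  1.79546264e-03, -2.09934563e-03,  5.98130110e-04,
        1.47556023e-03, -5.75647645e-03]), 'joint_efforts': array([ -0.88249633, -33.0508697 , -21.29163444,  -0.38395453,
        -1.44934572,  -0.09831235]), 'tcp_pos': array([ 0.49160597, -0.12866984,  0.10958475]), 'tool_rot': array([-3.13952542e+00,  1.18204828e-03,  5.19484869e-01]), 'force': array([-3.84793042,  2.70409786,  6.28969708]), 'wrist_torque': array([ 0.33088678,  0.55576899, -0.14302002]), 'grip_force': 30.011257231235504, 'finger_gap': 0.0217552387393994}
```

>>> carry_out(
  rows=[
    [[0,0,0,0,0,0,0.06],[0,0,0,0,0,0,0.06],[0,0,0,0,0,0,0.06],[0,0,0,0,0,0.03,0.06],[0,0,0,0,0,0.05,0.06]],
  ],
)

```text
time: 6.65
tcp_pos: [0.4916, -0.1291, 0.1887]
tool_rot: [-3.138, 0.003, 0.519]
force: [1.2, -0.2, -0.7]
finger_gap: 0.06
grip_force: 0.0
```

>>> carry_out(
  rows=[
    [[0,0,0.16,0.0035,-0.026,0.04,0.094],[0,0,0.16,0.0035,-0.026,0,0.094],[0,0,0.16,0.0035,-0.026,0,0.094],[0,0,0.16,0.0035,-0.0255,0,0.094],[0,0,0.16,0,0,0,0.094]],
  ],
)

```text
time: 7.28
tcp_pos: [0.5071, -0.235, 0.229]
tool_rot: [3.141, 0.001, 1.322]
force: [0.4, 0.7, -1.3]
finger_gap: 0.0939
grip_force: 0.0
```

>>> carry_out(
  rows=[
    [[0,0,0.16,0,0,0,0.094],[0,0,0.16,0,0,0,0.094],[0,0,0.06,0,0,0,0.094],[0,0,0,0,0,0,0.094]],
  ],
)

```text
time: 7.78
tcp_pos: [0.5068, -0.2331, 0.2293]
tool_rot: [-3.142, 0.0, 1.698]
force: [0.5, 1.2, -0.5]
finger_gap: 0.0937
grip_force: 0.0
```

Run:
```python
from h import *
o=monitor.get_obs();print(o['tcp_pos'],o['tool_rot'],o['force'])
for n in('wrist','top','side'):
    d=shot(n,n+'2.png');W=cloud(d)
    V=W.reshape(-1,3)
    Q=V[(V[:,2]>.136)&(V[:,2]<.155)&(np.hypot(V[:,0]-.5062,V[:,1]+.2322)<.03)]
    if len(Q)>5: print(n,len(Q),cv2.minEnclosingCircle((Q[:,:2]*1000).astype(np.float32)),np.median(Q[:,2]))
    Q=V[(V[:,2]>.127)&(V[:,2]<.143)&(np.hypot(V[:,0]-.4926,V[:,1]+.128)<.045)]
    if len(Q)>5:print('knob',len(Q),cv2.minAreaRect((Q[:,:2]*1000).astype(np.float32)))
```

```text
[ 0.50678158 -0.2330903   0.22929645] [-3.14158565e+00  1.09874783e-04  1.69808212e+00] [ 0.54746613  1.22072739 -0.4954072 ]
wrist 1179 ((505.36456298828125, -233.16795349121094), 17.277494430541992) 0.1468650346606501
knob 2237 ((492.63641357421875, -128.5161895751953), (69.5548095703125, 22.404842376708984), 28.400978088378906)
top 258 ((506.9460754394531, -230.97586059570312), 17.980056762695312) 0.14767356144621008
knob 369 ((494.0325622558594, -126.93902587890625), (69.2203598022461, 22.385879516601562), 27.8513240814209)
side 420 ((504.8252868652344, -233.6544189453125), 18.445964813232422) 0.1463697294893918
knob 451 ((491.25347900390625, -129.44192504882812), (70.15534973144531, 22.620500564575195), 28.28122329711914)
```

View pics/wrist2.png

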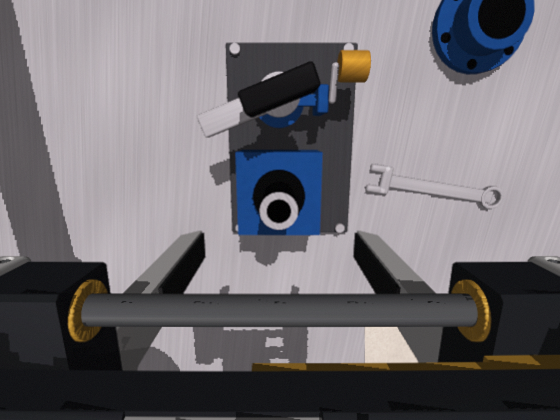

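The clamp is released: the arm at px (205,120) has swung clear by 69° and stays there. The sleeve at (279,210) is free.

>>> carry_out(
  rows=[
    [[0,0,0,-0.001,0.0005,-0.04,0.094],[0,0,0,0,0,-0.04,0.094],[0,0,0,0,0,-0.03,0.094],[0,0,0,0,0,-0.022,0.094],[0,0,0,0,0,0,0.094]],
  ],
)

```text
time: 8.55
tcp_pos: [0.5045, -0.2317, 0.0959]
tool_rot: [-3.139, -0.002, 1.698]
force: [0.6, -0.2, 1.0]
finger_gap: 0.0941
grip_force: 0.0
```

>>> carry_out(
  rows=[
    [[0,0,0,0,0,0,0.0],[0,0,0,0,0,0,0.0],[0,0,0,0,0,0,0.0],[0,0,0,0,0,0,0.0],[0,0,0,0,0,0,0.0]],
  ],
)

```text
time: 9.18
tcp_pos: [0.5058, -0.2324, 0.0977]
tool_rot: [3.141, 0.0, 1.699]
force: [-0.6, 1.0, -0.4]
finger_gap: 0.0476
grip_force: 0.0
```

>>> carry_out(
  rows=[
    [[0,0,0,0,0,0,0.0],[0,0,0,0,0,0,0.0],[0,0,0,0,0,0,0.0],[0,0,0,0,0,0,0.0]],
  ],
)

```text
time: 9.68
tcp_pos: [0.5059, -0.2324, 0.0975]
tool_rot: [3.141, 0.0, 1.699]
force: [1.2, 0.7, -0.4]
finger_gap: 0.0337
grip_force: 30.0
```

>>> carry_out(
  rows=[
    [[0,0,0,0,0,0.01,0.0],[0,0,0,0,0,0.02,0.0],[0,0,0,0,0,0.02,0.0],[0,0,0,0,0,0.03,0.0],[0,0,0,0,0,0.03,0.0]],
  ],
)

```text
time: 10.3
tcp_pos: [0.5051, -0.2321, 0.2085]
tool_rot: [-3.141, -0.001, 1.699]
force: [0.6, 0.2, -2.5]
finger_gap: 0.0335
grip_force: 30.0
```

>>> carry_out(
  rows=[
    [[0,0,0,0,0,0.03,0.0],[0,0,0,0,0,0.02,0.0],[0,0,0,0,0,0,0.0],[0,0,0,0,0,0,0.0]],
  ],
)

```text
time: 10.8
tcp_pos: [0.505, -0.232, 0.2565]
tool_rot: [-3.14, -0.001, 1.699]
force: [-0.1, -0.1, -3.4]
finger_gap: 0.0336
grip_force: 30.0
```

Run:
```python
from h import *
o=monitor.get_obs();print(o['tcp_pos'],o['tool_rot'],o['force'],o['finger_gap'])
d=shot('side','s3.png')
```

```text
[ 0.50499338 -0.23200731  0.2565334 ] [-3.14004560e+00 -1.21815348e-03  1.69873976e+00] [-0.14415258 -0.06236347 -3.35553735] 0.03362789559619652
```

View pics/s3.png

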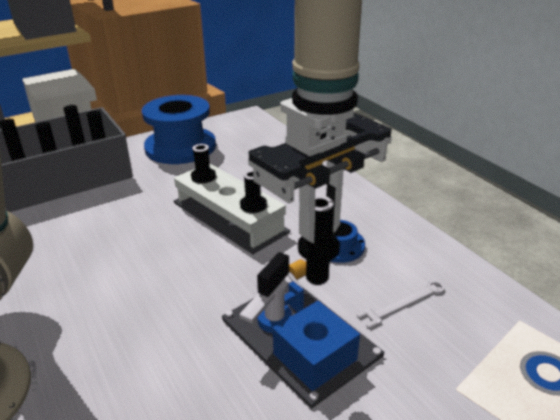

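The side view shows the sleeve gripped upright, clear of the block (foot at px (316,280)), with the socket empty at (318,330). Next I carry it over the rack.

>>> carry_out(
  rows=[
    [[0,0,0,0.004,0.0245,0,0.0],[0,0,0,0.008,0.0495,0,0.0],[0,0,0,0.008,0.0495,0,0.0],[0,0,0,0.008,0.0495,0,0.0],[0,0,0,0.008,0.0495,0,0.0]],
  ],
)

```text
time: 11.48
tcp_pos: [0.5411, -0.0083, 0.2562]
tool_rot: [-3.139, -0.001, 1.699]
force: [1.1, -0.0, -1.9]
finger_gap: 0.034
grip_force: 30.0
```

>>> carry_out(
  rows=[
    [[0,0,0,0.008,0.0495,0,0.0],[0,0,0,0.008,0.0495,0,0.0],[0,0,0,0.008,0.0495,0,0.0],[0,0,0,0.008,0.0495,0,0.0],[0,0,0,0.004,0.025,0,0.0]],
  ],
)

```text
time: 12.1
tcp_pos: [0.5771, 0.2157, 0.2557]
tool_rot: [-3.139, -0.0, 1.701]
force: [-0.6, -0.9, -2.2]
finger_gap: 0.0335
grip_force: 30.0
```

>>> carry_out(
  rows=[
    [[0,0,0,0,0,0,0.0],[0,0,0,0,0,0,0.0],[0,0,0,0,0,0,0.0]],
  ],
)

```text
time: 12.48
tcp_pos: [0.5775, 0.2118, 0.2573]
tool_rot: [-3.141, 0.001, 1.697]
force: [0.6, -0.8, -3.1]
finger_gap: 0.0335
grip_force: 30.0
```

Run:
```python
from h import *
o=monitor.get_obs();print(o['tcp_pos'],o['tool_rot'],o['force'],o['finger_gap'],o['qpos'])
d=shot('wrist','w4.png');W=cloud(d);V=W.reshape(-1,3)
t=o['tcp_pos']
for z0,z1,n,c in((.138,.152,'b',(.558,.296)),(.138,.152,'c',(.597,.1305)),(.285,.315,'held',t[:2])):
    Q=V[(V[:,2]>z0)&(V[:,2]<z1)&(np.hypot(V[:,0]-c[0],V[:,1]-c[1])<(.03 if n!='held' else .019))]
    if len(Q)>5: print(n,len(Q),cv2.minEnclosingCircle((Q[:,:2]*1000).astype(np.float32)),np.median(Q[:,2]))
Q=V[(V[:,2]>.064)&(V[:,2]<.076)&(np.hypot(V[:,0]-.577,V[:,1]-.213)<.17)]
if len(Q)>5:print('plate',len(Q),cv2.minAreaRect((Q[:,:2]*1000).astype(np.float32)))
d=shot('side','s4.png');W=cloud(d);V=W.reshape(-1,3)
Q=V[(V[:,2]>.298)&(V[:,2]<.315)&(np.hypot(V[:,0]-t[0],V[:,1]-t[1])<.017)]
if len(Q)>5: print('side held',len(Q),Q.mean(0))
```

```text
[0.57752452 0.21175088 0.25731103] [-3.14100110e+00  6.38678210e-04  1.69738331e+00] [ 0.58871922 -0.78757947 -3.05668628] 0.033529763121072226 [ 2.38731257e-01  3.15231631e-01  1.32104687e+00 -5.69662379e-04
  1.50597347e+00  1.12181556e-01]
b 1120 ((558.2960815429688, 295.81341552734375), 17.20764923095703) 0.1449548153965187
held 3895 ((577.4505004882812, 212.2731170654297), 18.795549392700195) 0.306350579898497
plate 7914 ((569.6181030273438, 246.137451171875), (100.23503112792969, 194.8336944580078), 12.909674644470215)
side held 116 [0.57918283 0.20696724 0.30676812]
```

View pics/w4.png

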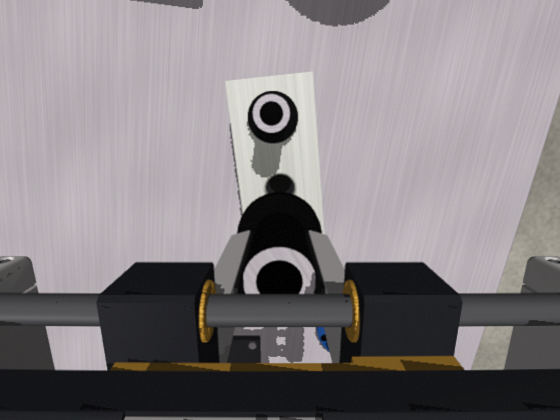

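The wrist view shows the held sleeve's top ring at px (280,280), the vacant hole peeking out at (280,185) and sleeve_b at (271,113). Next I refine the held sleeve's centre from the ring.

Run:
```python
from h import *
P=[]
for i in range(3):
    d=shot('wrist');W=cloud(d);o=monitor.get_obs();P.append(o['tcp_pos'])
    m=(abs(W[...,2]-.3065)<.003)&(d['img'].min(2)>90)&(np.hypot(W[...,0]-.5775,W[...,1]-.212)<.022)
    Q=(W[m][:,:2]*1000).astype(np.float32)
    print(len(Q),cv2.minEnclosingCircle(Q),cv2.fitEllipse(cv2.convexHull(Q)),np.median(W[m][:,2]))
    V=W.reshape(-1,3);Q=V[(V[:,2]>.138)&(V[:,2]<.152)&(np.hypot(V[:,0]-.558,V[:,1]-.296)<.03)]
    print('b',cv2.minEnclosingCircle((Q[:,:2]*1000).astype(np.float32)))
print(np.array(P).round(4))
```

```text
1562 ((576.9494018554688, 216.8626251220703), 20.497432708740234) ((576.6881713867188, 215.2800750732422), (26.334196090698242, 44.163509368896484), 99.8708267211914) 0.30671569758636086
b ((558.239990234375, 295.8157958984375), 17.199159622192383)
1567 ((577.0409545898438, 216.055419921875), 20.572553634643555) ((576.0802001953125, 214.88900756835938), (26.752418518066406, 45.05591583251953), 101.29763793945312) 0.3067953807671332
b ((558.2960815429688, 295.8744201660156), 17.259048461914062)
1545 ((576.9401245117188, 216.29039001464844), 20.45132827758789) ((576.12158203125, 215.086181640625), (26.57025909423828, 44.81439971923828), 101.4587631225586) 0.3068052324272876
b ((558.1405029296875, 295.8675842285156), 17.226890563964844)
[[0.5778 0.2121 0.2577]
 [0.5778 0.2123 0.2577]
 [0.5778 0.2124 0.2577]]
```

>>> carry_out(
  rows=[
    [[0,0,0,-0.0004,0.001,-0.03,0.0],[0,0,0,0,0,-0.04,0.0],[0,0,0,0,0,-0.025,0.0],[0,0,0,0,0,0,0.0],[0,0,0,0,0,0,0.0]],
  ],
)

```text
time: 13.35
tcp_pos: [0.5783, 0.2142, 0.1638]
tool_rot: [3.139, -0.0, 1.699]
force: [0.4, -0.4, -2.1]
finger_gap: 0.0337
grip_force: 30.0
```

Run:
```python
from h import *
o=monitor.get_obs();print(o['tcp_pos'],o['tool_rot'],o['force'])
im=shot('side')['img'][130:290,130:340];cv2.imwrite('pics/s5.png',cv2.resize(im,None,fx=3.5,fy=3.5,interpolation=cv2.INTER_CUBIC)[:,:,::-1])
```

```text
[0.57827728 0.21423013 0.16377902] [ 3.13930174e+00 -2.69163190e-04  1.69862813e+00] [ 0.44713235 -0.37086176 -2.09059542]
```

View pics/s5.png

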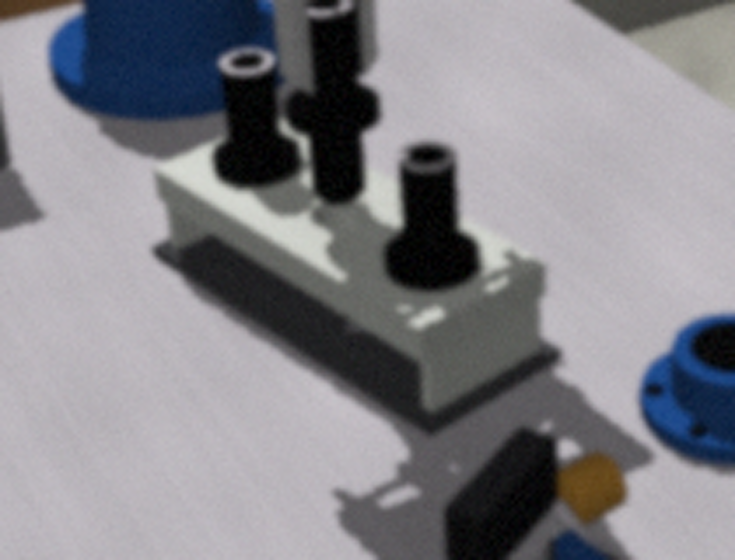

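The held sleeve sits upright directly over the middle hole (foot at px (338,195) in the crop), between the two racked sleeves. I'll enter slowly.

>>> carry_out(
  rows=[
    [[0,0,0,0,0,-0.006,0.0],[0,0,0,0,0,-0.004,0.0],[0,0,0,0,0,-0.004,0.0],[0,0,0,0,0,-0.004,0.0],[0,0,0,0,0,0,0.0]],
  ],
)

```text
time: 14.02
tcp_pos: [0.577, 0.214, 0.144]
tool_rot: [-3.141, 0.0, 1.699]
force: [0.3, -0.2, -2.1]
finger_gap: 0.0334
grip_force: 30.0
```

>>> carry_out(
  rows=[
    [[0,0,0,0,0,-0.003,0.0],[0,0,0,0,0,-0.004,0.0],[0,0,0,0,0,-0.004,0.0],[0,0,0,0,0,-0.004,0.0],[0,0,0,0,0,0,0.0]],
  ],
)

```text
time: 14.65
tcp_pos: [0.577, 0.214, 0.129]
tool_rot: [-3.141, 0.0, 1.699]
force: [0.5, 0.1, -3.2]
finger_gap: 0.034
grip_force: 30.0
```

>>> carry_out(
  rows=[
    [[0,0,0,0,0,-0.006,0.0],[0,0,0,0,0,-0.006,0.0],[0,0,0,0,0,-0.006,0.0],[0,0,0,0,0,-0.006,0.0],[0,0,0,0,0,0,0.0]],
  ],
)

```text
time: 15.28
tcp_pos: [0.577, 0.214, 0.1048]
tool_rot: [-3.141, 0.0, 1.699]
force: [-0.3, 0.7, -1.5]
finger_gap: 0.0335
grip_force: 30.0
```

>>> carry_out(
  rows=[
    [[0,0,0,0,0,-0.003,0.0],[0,0,0,0,0,-0.003,0.0],[0,0,0,0,0,-0.002,0.0],[0,0,0,0,0,0,0.0]],
  ],
)

```text
time: 15.78
tcp_pos: [0.5772, 0.2141, 0.0973]
tool_rot: [-3.141, 0.0, 1.699]
force: [-0.0, 0.3, -2.0]
finger_gap: 0.0338
grip_force: 30.0
```

>>> carry_out(
  rows=[
    [[0,0,0,0,0,-0.001,0.0],[0,0,0,0,0,-0.001,0.0],[0,0,0,0,0,0,0.0]],
  ],
)

```text
time: 16.15
tcp_pos: [0.5774, 0.2141, 0.0955]
tool_rot: [3.141, -0.0, 1.699]
force: [0.5, 0.2, -2.3]
finger_gap: 0.0335
grip_force: 30.0
```

>>> carry_out(
  rows=[
    [[0,0,0,0,0,-0.001,0.0],[0,0,0,0,0,0,0.0]],
  ],
)

```text
time: 16.4
tcp_pos: [0.5774, 0.2141, 0.0955]
tool_rot: [3.141, -0.0, 1.699]
force: [-1.9, -0.2, 6.1]
finger_gap: 0.0336
grip_force: 30.0
```

Run:
```python
from h import *
print(monitor.get_obs()['force'])
for n in('side','top'):
    W=cloud(shot(n));V=W.reshape(-1,3)
    for nm,c in(('b',(.558,.296)),('c',(.597,.1305)),('held',(.577,.214))):
        Q=V[(V[:,2]>.138)&(V[:,2]<.152)&(np.hypot(V[:,0]-c[0],V[:,1]-c[1])<.017)]
        if len(Q)>5: print(n,nm,len(Q),np.median(Q[:,2]))
```

```text
[-1.90449611 -0.20024686  6.12072916]
side b 30 0.1447648787237812
side c 128 0.14507398669388544
side held 98 0.14539010990435858
top c 206 0.1457335333559861
top held 11 0.1442536789369654
```

The force reversed to +6 N and the sleeve's top is level with its neighbours, so it is seated. Releasing now.

>>> carry_out(
  rows=[
    [[0,0,0,0,0,0,0.09],[0,0,0,0,0,0,0.09],[0,0,0,0,0,0,0.09],[0,0,0,0,0,0,0.09],[0,0,0,0,0,0,0.09]],
  ],
)

```text
time: 17.12
tcp_pos: [0.5773, 0.2141, 0.0944]
tool_rot: [3.142, 0.0, 1.699]
force: [0.5, 0.7, -0.0]
finger_gap: 0.08
grip_force: 0.0
```

>>> carry_out(
  rows=[
    [[0,0,0,0,0,0.02,0.09],[0,0,0,0,0,0.04,0.09],[0,0,0,0,0,0.05,0.09],[0,0,0,-0.03,0,0.05,0.09],[0,0,0,-0.06,0,0,0.09]],
  ],
)

```text
time: 17.75
tcp_pos: [0.4907, 0.2149, 0.2585]
tool_rot: [3.132, -0.002, 1.698]
force: [-0.2, 0.0, -0.0]
finger_gap: 0.0901
grip_force: 0.0
```

>>> carry_out(
  rows=[
    [[0,0,0,-0.06,0,0,0.09],[0,0,0,-0.06,0,0,0.09],[0,0,0,0,0,0,0.09],[0,0,0,0,0,0,0.09]],
  ],
)

```text
time: 18.25
tcp_pos: [0.3681, 0.2143, 0.255]
tool_rot: [3.139, -0.0, 1.699]
force: [0.0, 0.2, 0.2]
finger_gap: 0.09
grip_force: 0.0
```

Run:
```python
from h import *
o=monitor.get_obs();print(o['tcp_pos'],o['force'])
for n in('side','top'):
    d=shot(n,n+'6.png');W=cloud(d);V=W.reshape(-1,3)
    for nm,c in(('b',(.558,.296)),('c',(.597,.1305)),('sl',(.577,.214))):
        Q=V[(V[:,2]>.138)&(V[:,2]<.152)&(np.hypot(V[:,0]-c[0],V[:,1]-c[1])<.03)]
        if len(Q)>5: print(n,nm,len(Q),cv2.minEnclosingCircle((Q[:,:2]*1000).astype(np.float32)),np.median(Q[:,2]))
    Q=V[(V[:,2]>.127)&(V[:,2]<.143)&(np.hypot(V[:,0]-.4926,V[:,1]+.128)<.045)]
    if len(Q)>5:print('knob',len(Q),cv2.minAreaRect((Q[:,:2]*1000).astype(np.float32)))
```

```text
[0.36814379 0.21431926 0.25502705] [0.01891931 0.17834174 0.20953064]
side b 137 ((557.870849609375, 296.2442626953125), 19.391883850097656) 0.14512598191860615
side c 168 ((596.4541015625, 129.88641357421875), 18.809892654418945) 0.14474701649538319
side sl 146 ((575.2979736328125, 213.8389129638672), 19.322111129760742) 0.14516880305044633
knob 498 ((491.534423828125, -129.62484741210938), (72.00016784667969, 23.159709930419922), 28.18393898010254)
top b 231 ((560.5073852539062, 296.8606872558594), 17.64508056640625) 0.145690189458466
top c 217 ((598.1175537109375, 131.28250122070312), 16.973491668701172) 0.14572590300708632
top sl 221 ((578.1043090820312, 213.94979858398438), 17.20557403564453) 0.14573220623491734
knob 369 ((493.7133483886719, -127.26854705810547), (69.82369995117188, 22.30551528930664), 28.243885040283203)
```

View pics/side6.png

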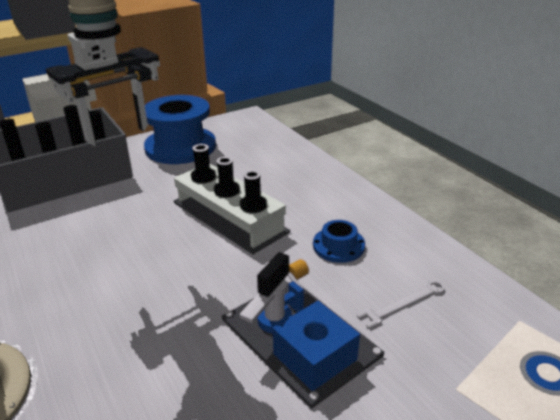

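The side view shows all three sleeves seated level in the rack (px (200,160), (227,175), (253,190)). The clamp is still released, and the flange and wrench haven't moved.

```bash
python3 -c "
from cell import env
print(env.sign_off())"
```

```text
the job is handed in; nothing more can be done
None
```

The job is handed in at about 18 s of the 67 s: the clamp was turned clockwise and stays released, and the sleeve was set down in the empty rack hole, its top level with its neighbours, with the other sleeves, flange and wrench left in place.

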